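Nest the porcelain beakers without jamming them

TASK

Put the three tapered porcelain beakers together into one nested stack: lower the two loose ones, one after the other in either order, into the beaker that stands on the round cork mat. Nested porcelain jams and chips, so lower each one gently until it just rests in the one below and let go, without dropping it or pressing it down. The stack must stand upright with the bottom beaker still in its place on the mat, and everything else on the counter is to be left where it is.

Things in the scene. Friction and masses are not known exactly. Their poses are not given: they have to be found in the camera images.
- beaker_a_mid (a point): White porcelain tapered beaker, the same as the other two: 90 high, outside diameter 42 at the foot and 60 at the rim, wall 4, open at the top, about 0.15 kg. Stands loose on the counter. This point is on its axis, half-way up (45 above the underside, 45 below the rim); z points from foot to mouth.
- beaker_b_mid (a point): White porcelain tapered beaker, the same as the other two: 90 high, outside diameter 42 at the foot and 60 at the rim, wall 4, open at the top, about 0.15 kg. Stands loose on the counter. This point is on its axis, half-way up (45 above the underside, 45 below the rim); z points from foot to mouth.
- beaker_base_mid (a point): Porcelain beaker of the same shape, standing loose on the cork mat: the bottom of the stack. This point: on its axis, half-way up, z to its mouth. A beaker resting loosely inside another touches it only along the tapered walls and stands 38 to 44 mm higher (so much shows above the lower rim). Pushed down with over about 10 N it jams.
- mat: Round cork mat fixed to the counter, 84 across, 4 thick; beaker_base stands on its middle. Origin at the centre of its underside.
- clip_beaker: Glass beaker of steel paperclips, 76 wide, 94 high; bystander. Origin under its centre.
- compass: Brass compass case, 62 across and 19 high, with a small ring on its side; bystander. Origin under its centre.
- magnet_block_0: Painted wooden magnet block, 60 x 25 x 20; bystander. Origin under its centre.
- magnet_block_1: Painted wooden magnet block, 60 x 25 x 20; bystander. Origin under its centre.
- magnet_block_2: Painted wooden magnet block, 60 x 25 x 20; bystander. Origin under its centre.
Not all that is in view belongs to the job. Of the things like the mat, leave any that is yellow; of the rest the larger one is meant.

How it is judged (in metres and radians):
At the end, for the whole second after the job is handed in: One loose beaker rests in the beaker on the mat and the other rests in that one: each centred on the one below within 8 mm and standing 34 to 49 mm above it, all three upright within 0.1 rad and at rest; the bottom beaker is within 30 mm of the mat's centre and within 20 mm of where it began (angle between each of beaker_a_mid, beaker_b_mid, beaker_base_mid's own z axis and vertical below 0.1 rad and linear speed of each of beaker_a, beaker_b, beaker_base below 0.02 m/s and horizontal distance between beaker_base_mid and mat below 0.03 m and distance of beaker_base_mid from where it was at the start of the episode below 0.02 m and ((horizontal distance between beaker_a_mid and beaker_base_mid below 0.008 m and z of beaker_a_mid in the frame of beaker_base_mid between 0.034 and 0.049 m and horizontal distance between beaker_b_mid and beaker_a_mid below 0.008 m and z of beaker_b_mid in the frame of beaker_a_mid between 0.034 and 0.049 m) or (horizontal distance between beaker_b_mid and beaker_base_mid below 0.008 m and z of beaker_b_mid in the frame of beaker_base_mid between 0.034 and 0.049 m and horizontal distance between beaker_a_mid and beaker_b_mid below 0.008 m and z of beaker_a_mid in the frame of beaker_b_mid between 0.034 and 0.049 m))); the robot touches nothing.
It fails at once if two beakers knocked or pressed together with more than 45 N of wall contact force (a push of some 11 N) (contact force between any of beaker_a, beaker_b and beaker_base above 45 N or contact force between beaker_a and beaker_b above 45 N).
It fails at once if a loose beaker dropped (moving faster than 0.5 m/s while no finger touches it) ((linear speed of beaker_a above 0.5 m/s and contact force between the fingers and beaker_a below 0.1 N) or (linear speed of beaker_b above 0.5 m/s and contact force between the fingers and beaker_b below 0.1 N)).
It fails at once if the paperclip beaker, the compass or a magnet block moved more than 20 mm (distance of any of clip_beaker, compass, magnet_block_0, magnet_block_1, magnet_block_2 from where it was at the start of the episode above 0.02 m).
It also fails if it takes over 54 s, if anything falls off the work surface, if the arm or the gripper's body presses on something with over 40 N, if the wrist force passes 120 N, or if a joint passes its speed limit or range.

ROBOT

A 7-joint arm with a two-finger parallel gripper is mounted at the origin on the work surface. World frame = base frame: x ahead of the robot, y to its left, z up, the work surface at z = 0. Lengths are in m, angles in degrees, forces in N, time in s.
With the tool pointing down it reaches from about 0.425 to 0.875 m from the base axis. Payload 4.7 kg.
Tool frame: the origin (TCP) lies between the finger pads; the fingertips stand env.finger_overhang ahead of it and the grasp point (between the pads) lies 5 mm behind it (env.finger_overhang is the distance from the TCP to the fingertips, in m); z points along the fingers, y is the line along which they close (so a half turn about z gives the same grasp; the last joint's range is limited). The gripper opens to 87 mm and grips with 3 to 60 N. Pads are 19 mm wide; open, the fingers measure 117 mm over their backs; the gripper's body (75 mm by 190 mm) begins 51 mm behind the grasp point.
Start: joints at [64.463, 18.392, -4.016, 83.108, 1.295, 78.541, -3.26], TCP at [0.288, -0.583, 0.237] pointing down, gripper open.
Joint ranges: [-163.93, 163.93], [-17.29, 119.83], [-79.2, 71.16], [3.27, 140.29], [-89.18, 269.18], [5.43, 117.66], [-154.24, 154.24]. Speed limits (degrees/s): [147.25, 147.25, 180, 180, 180, 180, 180].

INTERFACE

Orientations are given as [roll, pitch, yaw] about the fixed x, y, z axes, in that order (R = Rz(yaw) Ry(pitch) Rx(roll)).
In Python, from cell import telemetry, eyes, env, models gives the robot as it stands. The module is installed in compiled form; this text tells all that it offers.
- The arm moves only by the tool drive_tool, never from a script. Its arguments are lists of equal length, an entry for each row: "angular": the turn, a rotation vector about the tool's x, y, z in rad, a list of three; "delta_pos": the shift along the tool's x, y, z in cm, a list of three; "gripper": the finger opening in cm, from 0 to 8.7. A call has 1 to 20 rows; each row shifts and turns the commanded pose from where the row before left it, along the tool's axes as they then stand; what a row does not reach is not made up. A row lasts 1/10 s, in which the tool goes at most 50 mm and 8.59 degrees, less where a joint would pass 70% of its speed; a pose out of reach is approached as far as the arm can. A call with a gripper value outside its range is refused whole. The fingers move at their own pace and stop on an object; "squeeze" is the grip in N (left out, the last holds). Time passes only in rows, so rows that do not move let the fingers close. It gives the time, the measured TCP pose, the force, the opening and the grip force at its end, in the units of the state.
- telemetry.get_obs(): the state, without advancing time (a new reading comes with each control period).
- eyes.read_camera(name): name is "scene" or "top" or "wrist"; returns a dict with "pixels" (400x640x3 uint8, red, green, blue), "mtx" (3x3 intrinsics, pixels), "D" ([k1, k2, p1, p2, k3] as OpenCV has them; the pictures are not rectified), "origin" and "orientation" of the camera in the world. Camera axes: x right, y down, z forward; pixel columns grow to the right and rows downward; lengths in m; the calibration is good to about 2 mm. A picture is of the moment at which its call begins. There is no depth.
- env.sign_off(): hands the job in; it is judged then, once.
Trained networks look in a picture, given as the dict that the camera call returned (one of the last four; its "shot" number tells which), for a name from the list of things; names that differ only in an ending like _2 or _b are one class to them, and where a whole thing is asked for, a point or a joint stands for the part that bears it (a point fixed in the world has none). Each returns a list of dicts, best first, with "p" (0 to 1); they miss things now and then, are a little off and sometimes report something else, mostly with a low value. They report only what shows in the picture. A call takes as long as a camera call. They do not tell look-alikes from the thing itself.
- models.search_frame(picture, target): "centre" ([column, row] in pixels, amid what is visible of it).
- models.cut_out(picture, target): "pixels" (400x640 bool, what is visible of it) and "centre" ([column, row] in pixels, amid what is visible of it).
The state is a dict: "time_s": time; "qpos": joint angles; "joint_velocities": joint speeds; "effort": joint torques, N m; "tool_pos": TCP position; "tool_rot": TCP orientation; "force": force on the tool from outside, world axes, zero at the start; "wrist_torque": the same for the moment, N m; "grip_width": finger opening in m; "grasp_force": force on a finger pad.
Only numpy, scipy, OpenCV 4.12 (cv2) and the standard library are available. Lean on these libraries where they do the work, as an engineer would, in place of code of your own. Each camera call takes 0.05 s, during which the arm holds its last target. There are 200 camera calls.

## Working session

There is one attempt and no reset: what is moved stays moved. The work goes in short steps, Python scripts to look and compute and a tool call to move; the robot and the scene stay as the last step left them, time stands still between calls to the robot, and variables do not carry over. Pictures are saved under pics/ and viewed, at most 10 in all, crops included, and the job is handed in when it is done.

Besides the shell and the picture viewer there is one more tool, called as a command line: name --argument value ..., lists and objects as JSON in quotes. drive_tool: Moves the arm, as the interface text tells. Its arguments: {"type":"object","properties":{"angular":{"type":"array","items":{"type":"array","items":{"type":"number"}}},"delta_pos":{"type":"array","items":{"type":"array","items":{"type":"number"}}},"gripper":{"type":"array","items":{"type":"number"}},"squeeze":{"type":"number"}},"required":["angular","delta_pos","gripper"]}

```bash
mkdir -p pics
cat > h.py <<'E'
import numpy as np, cv2
from cell import telemetry, eyes, env, models
from scipy.spatial.transform import Rotation as R
def rot(o):
    o=np.array(o,float)
    if o.shape==(3,3): return o
    if o.size==4: return R.from_quat(o).as_matrix()
    return R.from_euler('xyz',o,degrees=True).as_matrix()
def ray(p,uv):
    n=cv2.undistortPoints(np.array([[uv]],float),p['mtx'],p['D'])[0,0]
    return np.array(p['origin']),rot(p['orientation'])@np.array([n[0],n[1],1.])
def at_z(p,uv,z):
    o,d=ray(p,uv); return o+d*(z-o[2])/d[2]
def tri(obs):
    A=np.zeros((3,3));b=np.zeros(3)
    for p,uv in obs:
        o,d=ray(p,uv);d=d/np.linalg.norm(d);M=np.eye(3)-np.outer(d,d);A+=M;b+=M@o
    return np.linalg.solve(A,b)
def proj(p,X):
    Rm=rot(p['orientation']).T
    return cv2.projectPoints(np.atleast_2d(np.array(X,float)),cv2.Rodrigues(Rm)[0],-Rm@np.array(p['origin']),p['mtx'],p['D'])[0][:,0]
def save(p,n): cv2.imwrite('pics/'+n,p['pixels'][:,:,::-1])
E
python3 - <<'E'
from h import *
print(telemetry.get_obs(), env.finger_overhang)
for n in ('scene','top'):
    p=eyes.read_camera(n); save(p,n+'0.png'); print(n,p['origin'],p['orientation'],p['mtx'],p['D'])
    for t in ('beaker_a_mid','mat','clip_beaker','compass','magnet_block_0'):
        for d in models.search_frame(p,t): print(t,np.round(d['p'],2),np.round(d['centre'],1),at_z(p,d['centre'],0.045 if 'beaker' in t else 0.01).round(3))
E
```

```text
{'time_s': 0.0, 'qpos': array([64.46323542, 18.43905954, -4.01677663, 83.17439696,  1.29565002,
       78.54225663, -3.25593931]), 'joint_velocities': array([ 0.04555568,  0.01016526,  0.05625556, -0.05249439, -0.10748277,
       -0.07157245, -0.06992624]), 'effort': array([ 7.86731380e-05, -4.91294825e+01, -4.04103007e-01, -3.12531710e+01,
       -6.40001404e-02,  4.37933556e-02,  1.90544711e-04]), 'tool_pos': array([ 0.28817723, -0.58203203,  0.23546611]), 'tool_rot': array([-1.79889573e+02,  6.05459580e-03,  2.63518809e+01]), 'force': array([-0.62706406, -0.2113218 ,  0.32138723]), 'wrist_torque': array([ 0.00778446, -0.00641753,  0.04805169]), 'grasp_force': 0.0, 'grip_width': 0.08714761461040954} 0.014
scene [ 0.89168457 -0.24789269  0.74677855] [-148.04603813   -0.39199404   49.70894305] [[374.14014479   0.         314.66025068]
 [  0.         374.14014479 201.59268376]
 [  0.           0.           1.        ]] [-0.02692233  0.          0.          0.          0.        ]
beaker_a_mid 0.72 [359.4 131.2] [0.474 0.26  0.045]
mat 0.95 [288.  215.2] [ 0.533 -0.017  0.01 ]
mat 0.84
[... 360 characters left out ...]
[218.1 195.9] [ 0.387 -0.11   0.01 ]
top [0.46416271 0.02714933 0.89950593] [-172.55660023    1.22205275  -89.62751625] [[446.02900614   0.         318.29785952]
 [  0.         446.02900614 200.27106027]
 [  0.           0.           1.        ]] [-0.12668642  0.          0.          0.          0.        ]
beaker_a_mid 0.55 [212.1 239.8] [0.498 0.251 0.045]
mat 0.82 [274.4 217.5] [0.545 0.135 0.01 ]
mat 0.72 [352.2 172.8] [ 0.637 -0.021  0.01 ]
mat 0.57 [336.3 251.7] [0.478 0.01  0.01 ]
clip_beaker 0.88 [276.1 141.1] [0.693 0.13  0.045]
compass 0.68 [292.7 290.5] [0.401 0.096 0.01 ]
magnet_block_0 0.84 [196.4 159.4] [0.665 0.3   0.01 ]
magnet_block_0 0.8 [396.6 298.5] [ 0.386 -0.109  0.01 ]
```

View pics/scene0.png

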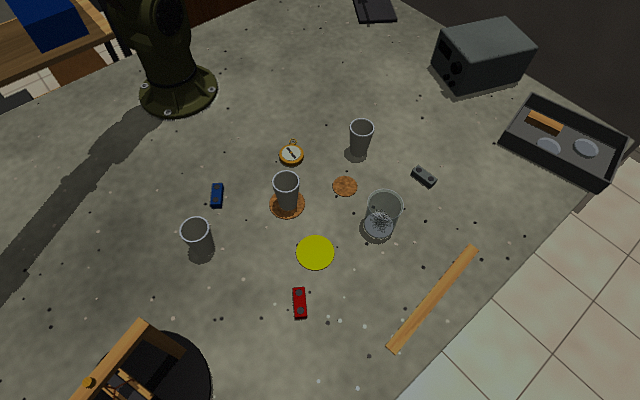

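View pics/top0.png

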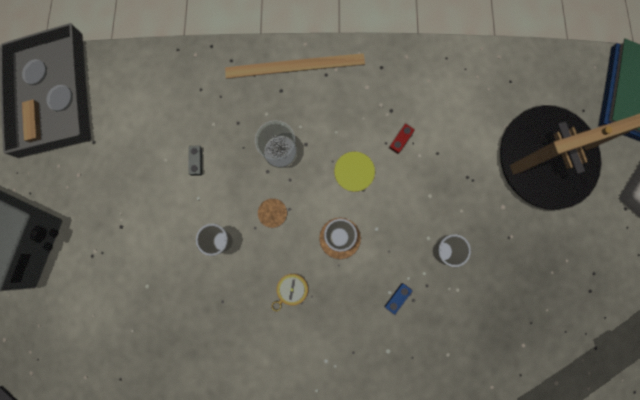

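The beakers stand in the top view at about (212,239), (340,235) and (454,250). The middle one is on the larger cork mat; the small cork mat at (273,212) and the yellow one are decoys. Next I fit the rim and foot outlines to get precise positions.

```bash
cat >> h.py <<'E'
from scipy.optimize import minimize
TH=np.linspace(0,2*np.pi,120,endpoint=False)
def circ(x,y,z,r): return np.c_[x+r*np.cos(TH),y+r*np.sin(TH),np.full_like(TH,z)]
def sil(p,xy,zb):
    pts=np.vstack([circ(*xy,zb,.021),circ(*xy,zb+.09,.030)])
    return cv2.convexHull(proj(p,pts).astype(np.float32))[:,0]
def fit(pics,x0,zb=0.,rim_only=False):
    """fit x,y by image gradient along rim circle (outer+inner edge), plus foot"""
    G=[]
    for p in pics:
        g=cv2.GaussianBlur(cv2.cvtColor(p['pixels'],cv2.COLOR_RGB2GRAY).astype(np.float32),(0,0),1.0)
        G.append(np.minimum(np.hypot(cv2.Sobel(g,-1,1,0),cv2.Sobel(g,-1,0,1)),120))
    def cost(v):
        s=0
        for p,g in zip(pics,G):
            for z,r,w in ((zb+.09,.030,1),(zb+.09,.026,.7)):
                q=proj(p,circ(v[0],v[1],z,r)).astype(np.float32)
                s-=w*cv2.remap(g,q[:,:1],q[:,1:],cv2.INTER_LINEAR).mean()
        return s
    gr=[(cost((x0[0]+a,x0[1]+b)),x0[0]+a,x0[1]+b) for a in np.arange(-.02,.0201,.002) for b in np.arange(-.02,.0201,.002)]
    m=min(gr); r=minimize(cost,m[1:],method='Nelder-Mead',options=dict(initial_simplex=[m[1:],(m[1]+.002,m[2]),(m[1],m[2]+.002)],xatol=1e-5))
    return r.x,-r.fun
E
python3 - <<'E'
from h import *
P={n:eyes.read_camera(n) for n in ('scene','top')}
rims={'A':((212,239),0),'base':((340,235),.004),'B':((454,250),0)}
sc=P['scene']['pixels'].copy(); tp=P['top']['pixels'].copy()
for k,(uv,zb) in rims.items():
    x0=at_z(P['top'],uv,zb+.09)[:2]
    fs={c:fit([P[c]],x0,zb) for c in P}; both=fit(list(P.values()),x0,zb)
    print(k,x0.round(4),{c:(f[0].round(4),round(f[1])) for c,f in fs.items()},both[0].round(4),round(both[1]))
    for p,im in ((P['scene'],sc),(P['top'],tp)):
        for z,r in((.09,.03),(0,.021)): cv2.polylines(im,[np.round(proj(p,circ(*both[0],zb+z,r))*16).astype(np.int32)],True,(255,0,0),1,shift=4)
cv2.imwrite('pics/fit.png',np.vstack([cv2.resize(sc[100:270,170:390],None,fx=2.2,fy=2.2)[:300,:484],cv2.resize(tp[200:280,190:480],(484,134))])[:,:,::-1])
# blobs for mat and bystanders tri
for t in ('mat',):
    for n in P:
        for d in models.cut_out(P[n],t): print(n,np.round(d['p'],2),np.round(d['centre'],1),at_z(P[n],d['centre'],.004).round(4),int(d['pixels'].sum()))
E
```

```text
A [0.4975 0.2397] {'scene': (array([0.4958, 0.2376]), 159), 'top': (array([0.4955, 0.2393]), 132)} [0.4974 0.2388] 291
base [0.5063 0.0055] {'scene': (array([0.5062, 0.0023]), 155), 'top': (array([ 5.06e-01, -4.00e-04]), 118)} [0.5057 0.0008] 267
B [ 0.4796 -0.2021] {'scene': (array([ 0.4754, -0.2031]), 162), 'top': (array([ 0.4791, -0.2026]), 130)} [ 0.4792 -0.2026] 281
scene 0.79 [344.9 188.5] [0.56   0.1349 0.004 ] 352
scene 0.75 [315.8 246.7] [ 0.6314 -0.0173  0.004 ] 1071
scene 0.58 [288.  210.5] [ 0.5205 -0.0071  0.004 ] 443
top 0.81 [273.4 213.2] [0.5543 0.1378 0.004 ] 642
top 0.73 [350.6 174.1] [ 0.6351 -0.0185  0.004 ] 1266
top 0.57 [334.5 249.7] [0.4816 0.014  0.004 ] 474
```

View pics/fit.png

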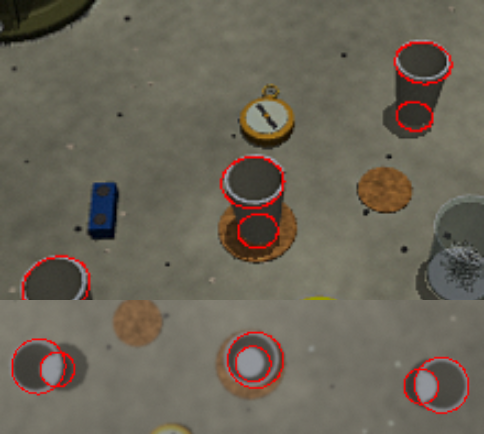

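Fits agree to about 3 mm: A (0.497, 0.239), base (0.506, 0.001), B (0.479, −0.203). Now I move above B.

drive_tool --angular '[[0,0,0],[0,0,0],[0,0,0],[0,0,0],[0,0,0],[0,0,0],[0,0,0],[0,0,0],[0,0,0],[0,0,0],[0,0,0],[0,0,0],[0,0,0],[0,0,0]]' --delta_pos '[[1.4,-1.1,0],[2.8,-2.1,0],[2.8,-2.1,0],[2.8,-2.1,0],[2.8,-2.1,0],[2.8,-2.1,0],[2.8,-2.1,0],[2.8,-2.1,0],[2.8,-2.1,0],[2.8,-2.1,0],[2.8,-2.1,0],[2.8,-2.1,0],[1.8,-1.3,0],[0,0,0]]' --gripper '[8.7,8.7,8.7,8.7,8.7,8.7,8.7,8.7,8.7,8.7,8.7,8.7,8.7,8.7]' --squeeze 12

```text
time_s: 2.2
tool_pos: [0.4815, -0.1976, 0.2369]
tool_rot: [-180.0, -0.1, 26.8]
force: [-0.3, -0.5, -0.2]
grip_width: 0.0871
grasp_force: 0.0
```

```bash
cat >> h.py <<'E'
def tooldelta(target):
    o=telemetry.get_obs(); T=rot(o['tool_rot']); return (T.T@(np.array(target)-o['tool_pos'])*100).round(2)
E
python3 - <<'E'
from h import *
o=telemetry.get_obs(); print(o['time_s'],o['tool_pos'],o['tool_rot'],o['qpos'],o['force'],tooldelta([.479,-.2026,.074]))
p=eyes.read_camera('wrist'); save(p,'w1.png'); print(p['origin'],p['orientation'],p['mtx'],p['D'])
print(fit([p],(.479,-.2026),0.), proj(p,[[.479,-.2026,.09]]))
E
```

```text
2.2 [ 0.48152236 -0.19762291  0.23686563] [-1.79968693e+02 -7.93387957e-02  2.68054848e+01] [ 40.6522266    3.61376807 -22.01482621 100.70305063   1.31484366
  75.91629822 -44.83673243] [-0.29115535 -0.4682462  -0.2042115 ] [-0.47  0.34 16.29]
[ 0.54429816 -0.16503353  0.3840612 ] [ 1.64763090e+02  4.88633126e-02 -6.32181050e+01] [[352.02415385   0.         320.08023078]
 [  0.         352.02415385 200.30896101]
 [  0.           0.           1.        ]] [0.02345552 0.         0.         0.         0.        ]
(array([ 0.47479718, -0.20306692]), np.float64(183.66360473632812)) [[325.14261499 194.85156555]]
```

View pics/w1.png

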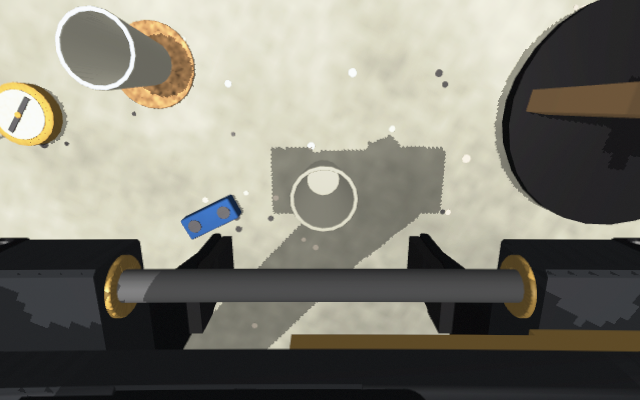

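The wrist view shows B's rim at (324,198) between the fingers, and its fit agrees with the others. I correct in the plane, descend and close.

drive_tool --angular '[[0,0,0],[0,0,0],[0,0,0],[0,0,0],[0,0,0],[0,0,0],[0,0,0],[0,0,0],[0,0,0],[0,0,0],[0,0,0],[0,0,0],[0,0,0]]' --delta_pos '[[-0.7,0.25,1],[0,0,2],[0,0,2.5],[0,0,2.5],[0,0,2.5],[0,0,2.5],[0,0,2],[0,0,1.3],[0,0,0],[0,0,0],[0,0,0],[0,0,0],[0,0,0]]' --gripper '[8.7,8.7,8.7,8.7,8.7,8.7,8.7,8.7,8.7,5,5,5,5]' --squeeze 12

```text
time_s: 3.55
tool_pos: [0.4752, -0.2086, 0.0743]
tool_rot: [179.9, -0.0, 26.4]
force: [0.4, 0.7, -0.2]
grip_width: 0.0629
grasp_force: 0.2
```

Run:
```python
from h import *
o=telemetry.get_obs(); print(o['time_s'],o['tool_pos'],o['tool_rot'],o['force'],o['grip_width'],o['grasp_force'])
for n in('scene','top','wrist'):
    p=eyes.read_camera(n); print(n,fit([p],(.4765,-.203),0.),fit([p],(.506,.001),0.004))
```

```text
3.55 [ 0.47524369 -0.20861314  0.07433274] [ 1.79935533e+02 -3.88493357e-02  2.63514790e+01] [ 0.35481212  0.70425658 -0.22701702] 0.06289741897485973 0.24905546949079982
scene (array([ 0.47898781, -0.19955861]), np.float64(118.28523254394531)) (array([0.50635653, 0.00223074]), np.float64(161.9071044921875))
top (array([ 0.47665036, -0.20424063]), np.float64(70.75774383544922)) (array([ 0.50605409, -0.00051997]), np.float64(124.9655532836914))
wrist (array([ 0.47624778, -0.20699811]), np.float64(124.65733337402344)) (array([ 0.486, -0.019]), np.float64(-0.0))
```

The last pose reading lagged its command, so I recentre by 3–4 mm before closing fully.

drive_tool --angular '[[0,0,0],[0,0,0],[0,0,0],[0,0,0],[0,0,0],[0,0,0],[0,0,0],[0,0,0],[0,0,0],[0,0,0]]' --delta_pos '[[0,0,0],[0.35,-0.35,0],[0,0,0],[0,0,0],[0,0,0],[0,0,0],[0,0,0],[0,0,0],[0,0,0],[0,0,0]]' --gripper '[8.0,8.0,8.0,5,5,5,5,5,5,5]' --squeeze 12

```text
time_s: 4.7
tool_pos: [0.4763, -0.2039, 0.0735]
tool_rot: [180.0, 0.0, 26.3]
force: [1.2, -0.4, -0.9]
grip_width: 0.0578
grasp_force: 11.9
```

drive_tool --angular '[[0,0,0],[0,0,0],[0,0,0],[0,0,0],[0,0,0],[0,0,0],[0,0,0]]' --delta_pos '[[0,0,-0.5],[0,0,-1.5],[0,0,-3],[0,0,-3],[0,0,-3],[0,0,-1],[0,0,0]]' --gripper '[5,5,5,5,5,5,5]'

```text
time_s: 5.4
tool_pos: [0.4772, -0.2041, 0.1949]
tool_rot: [179.9, -0.1, 26.3]
force: [-0.1, -0.1, -2.0]
grip_width: 0.058
grasp_force: 12.0
```

Run:
```python
from h import *
for n in('scene','top','wrist'):
    p=eyes.read_camera(n); save(p,n+'2.png')
    o=telemetry.get_obs();zb=o['tool_pos'][2]-.0743
    print(n,o['time_s'],o['tool_pos'].round(4),o['tool_rot'].round(2),o['force'].round(2),o['grip_width'],o['grasp_force'])
    for z in (-.003,0,.003): print(z,fit([p],o['tool_pos'][:2],zb+z))
```

```text
scene 5.45 [ 0.4762 -0.2038  0.1932] [1.7999e+02 1.0000e-02 2.6340e+01] [ 0.22 -0.66 -1.73] 0.05722212523952961 12.022652894555915
-0.003 (array([ 0.47428781, -0.19867672]), np.float64(133.11749267578125))
0 (array([ 0.47372017, -0.19353406]), np.float64(131.62713623046875))
0.003 (array([ 0.47603479, -0.19387373]), np.float64(131.3798065185547))
top 5.5 [ 0.4755 -0.2035  0.1921] [-1.7991e+02  8.0000e-02  2.6340e+01] [-0.21  0.22 -1.93] 0.057782593464702235 12.022260227188939
-0.003 (array([ 0.49792765, -0.19315154]), np.float64(59.51280975341797))
0 (array([ 0.49767665, -0.19210956]), np.float64(59.377601623535156))
0.003 (array([ 0.49779086, -0.1915061 ]), np.float64(59.17619323730469))
wrist 5.55 [ 0.4752 -0.2034  0.1916] [-1.7986e+02  1.1000e-01  2.6340e+01] [ 0.19  0.97 -1.94] 0.05760823552047337 12.021584996725927
-0.003 (array([ 0.47283988, -0.20385394]), np.float64(124.12451171875))
0 (array([ 0.47378486, -0.20356578]), np.float64(119.374267578125))
0.003 (array([ 0.4745639 , -0.20287337]), np.float64(106.57634735107422))
```

B is lifted (about −1.9 N, 58 mm opening, as the taper predicts). Carrying it over the base beaker.

drive_tool --angular '[[0,0,0],[0,0,0],[0,0,0],[0,0,0],[0,0,0],[0,0,0],[0,0,0],[0,0,0],[0,0,0],[0,0,0],[0,0,0],[0,0,0],[0,0,0],[0,0,0]]' --delta_pos '[[0.4,-0.6,0],[0.9,-1.3,0],[1.2,-1.7,0],[1.5,-2.2,0],[1.5,-2.2,0],[1.5,-2.2,0],[1.5,-2.2,0],[1.3,-1.9,0],[1,-1.4,0],[0.6,-0.8,0],[0.34,-0.49,0],[0,0,0],[0,0,0],[0,0,0]]' --gripper '[5,5,5,5,5,5,5,5,5,5,5,5,5,5]'

```text
time_s: 6.95
tool_pos: [0.5061, -0.0005, 0.1934]
tool_rot: [180.0, 0.0, 26.2]
force: [0.3, -1.1, -0.8]
grip_width: 0.0574
grasp_force: 12.0
```

Run:
```python
from h import *
ims=[]
for n in('scene','wrist'):
    p=eyes.read_camera(n); o=telemetry.get_obs();zb=o['tool_pos'][2]-.074;t=o['tool_pos'][:2]
    print(n,o['time_s'],o['tool_pos'].round(4),o['tool_rot'].round(2),o['force'].round(2),fit([p],t,zb),fit([p],(.506,.001),.004))
    im=cv2.resize(p['pixels'],None,fx=3,fy=3,interpolation=cv2.INTER_CUBIC)
    for xy,z0,c in((t,zb,(0,255,0)),((.506,.001),.004,(255,0,0))):
        cv2.polylines(im,[np.round(sil(p,xy,z0)*48+16).astype(np.int32)],True,c,1,shift=4)
        for z,r in((.09,.03),(0,.021)): cv2.polylines(im,[np.round(proj(p,circ(*xy,z0+z,r))*48+16).astype(np.int32)],True,c,1,shift=4)
    u,v=(proj(p,[[*t,.12]])[0]*3).astype(int); u=np.clip(u,190,1920-190); v=np.clip(v,290,1200-290)
    ims.append(im[v-290:v+290,u-190:u+190])
cv2.imwrite('pics/over1.png',np.hstack(ims)[:,:,::-1])
```

```text
scene 7.0 [ 5.061e-01 -5.000e-04  1.935e-01] [1.7998e+02 2.0000e-02 2.6250e+01] [ 0.19 -0.26 -3.15] (array([5.05041737e-01, 1.52693033e-04]), np.float64(113.01461791992188)) (array([0.50350615, 0.00497683]), np.float64(130.77468872070312))
wrist 7.05 [ 5.061e-01 -3.000e-04  1.935e-01] [1.7999e+02 1.0000e-02 2.6250e+01] [ 0.41 -0.05 -1.91] (array([ 5.04443595e-01, -1.61437586e-05]), np.float64(116.804443359375)) (array([0.50231946, 0.0048957 ]), np.float64(144.28538513183594))
```

View pics/over1.png

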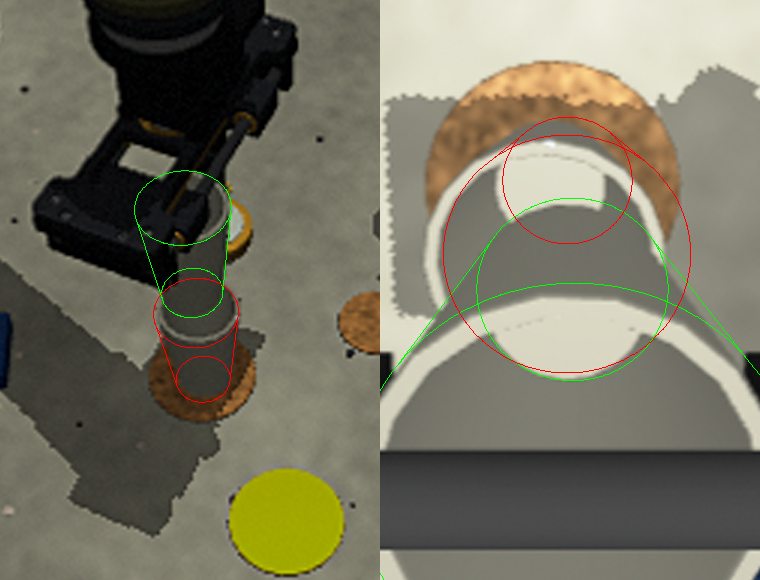

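The wrist view shows the held rim centred on the TCP, but the base rim and mat sit about 5 px (~4.5 mm) to the left, and the scene view agrees. I shift by that, lower to just above the rim and check again.

drive_tool --angular '[[0,0,0],[0,0,0],[0,0,0],[0,0,0],[0,0,0]]' --delta_pos '[[0,-0.2,0.3],[0,-0.25,0.8],[0,0,0.5],[0,0,0],[0,0,0]]' --gripper '[5,5,5,5,5]'

```text
time_s: 7.55
tool_pos: [0.504, 0.0046, 0.1772]
tool_rot: [-180.0, 0.0, 26.3]
force: [0.2, 0.3, -2.2]
grip_width: 0.0578
grasp_force: 12.0
```

```bash
cat > chk.py <<'E'
from h import *
import sys
nm=sys.argv[1]; zt=float(sys.argv[2]); bx,by=float(sys.argv[3]),float(sys.argv[4])
ims=[]
for n in('scene','wrist'):
    p=eyes.read_camera(n); o=telemetry.get_obs();zb=o['tool_pos'][2]-.074;t=o['tool_pos'][:2]
    b=fit([p],(bx,by),zt); h=fit([p],t,zb); T=rot(o['tool_rot'])
    print(n,o['time_s'],o['tool_pos'].round(4),o['tool_rot'].round(2),o['force'].round(2),'held',h[0].round(4),round(h[1]),'base',b[0].round(4),round(b[1]),'diff tool mm',(T.T@np.r_[b[0]-h[0],0]*1000).round(1))
    im=cv2.resize(p['pixels'],None,fx=3,fy=3,interpolation=cv2.INTER_CUBIC)
    for xy,z0,c in((h[0],zb,(0,255,0)),(b[0],zt,(255,0,0))):
        for z,r in((.09,.03),(0,.021)): cv2.polylines(im,[np.round(proj(p,circ(*xy,z0+z,r))*48+16).astype(np.int32)],True,c,1,shift=4)
    u,v=(proj(p,[[*t,zt+.116]])[0]*3).astype(int); u=np.clip(u,190,1920-190); v=np.clip(v,290,1200-290)
    ims.append(im[v-290:v+290,u-190:u+190])
cv2.imwrite('pics/'+nm,np.hstack(ims)[:,:,::-1])
E
python3 chk.py over2.png .004 .5035 .0045
```

```text
scene 7.6 [0.5043 0.0046 0.1775] [180.     0.    26.34] [-0.61 -0.02 -1.83] held [0.5033 0.0049] 113 base [0.5042 0.0054] 119 diff tool mm [ 1.  -0.1 -0. ]
wrist 7.65 [0.5044 0.0046 0.1777] [ 1.7999e+02 -1.0000e-02  2.6340e+01] [ 0.67 -0.61 -1.83] held [0.5026 0.005 ] 117 base [0.5023 0.0051] 116 diff tool mm [-0.3 -0.2 -0. ]
```

View pics/over2.png

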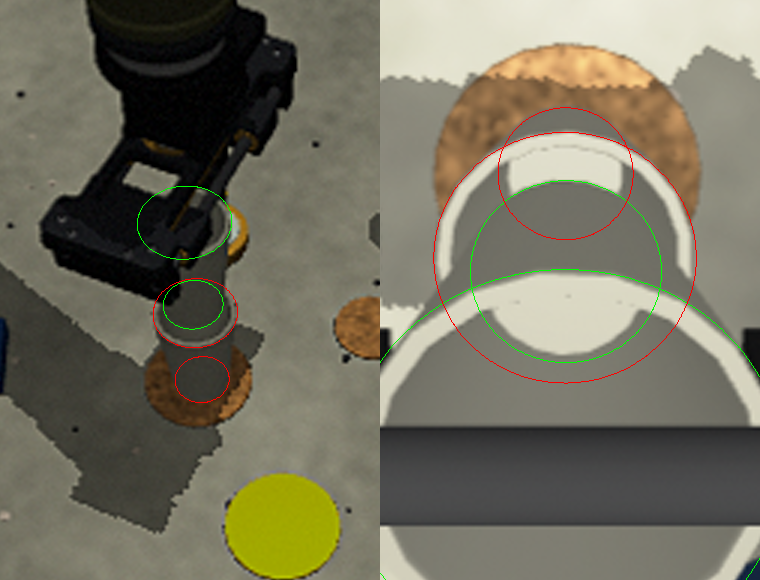

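Aligned within 1 mm in both views. Lowering to just above the seat.

drive_tool --angular '[[0,0,0],[0,0,0],[0,0,0],[0,0,0],[0,0,0],[0,0,0],[0,0,0],[0,0,0],[0,0,0],[0,0,0]]' --delta_pos '[[0,0,0.3],[0,0,0.7],[0,0,0.8],[0,0,0.8],[0,0,0.8],[0,0,0.7],[0,0,0.4],[0,0,0.2],[0,0,0],[0,0,0]]' --gripper '[5,5,5,5,5,5,5,5,5,5]'

```text
time_s: 8.65
tool_pos: [0.5044, 0.0046, 0.1308]
tool_rot: [180.0, -0.0, 26.3]
force: [-0.3, 0.6, -2.2]
grip_width: 0.058
grasp_force: 12.0
```

drive_tool --angular '[[0,0,0],[0,0,0],[0,0,0],[0,0,0],[0,0,0]]' --delta_pos '[[0,0,0.1],[0,0,0.1],[0,0,0.1],[0,0,0.1],[0,0,0]]' --gripper '[5,5,5,5,5]'

```text
time_s: 9.15
tool_pos: [0.5041, 0.0046, 0.1264]
tool_rot: [-180.0, 0.0, 26.3]
force: [-0.0, -0.3, -1.9]
grip_width: 0.0577
grasp_force: 12.0
```

drive_tool --angular '[[0,0,0],[0,0,0],[0,0,0],[0,0,0]]' --delta_pos '[[0,0,0.1],[0,0,0.1],[0,0,0.1],[0,0,0]]' --gripper '[5,5,5,5]'

```text
time_s: 9.55
tool_pos: [0.5041, 0.0046, 0.1234]
tool_rot: [-180.0, 0.0, 26.3]
force: [-1.0, -0.5, -2.4]
grip_width: 0.0575
grasp_force: 12.0
```

```bash
python3 -c "
from h import *
o=telemetry.get_obs(); print(o['tool_pos'],o['force'])"
```

```text
[0.50405827 0.00460018 0.12335098] [-1.00196795 -0.46257803 -2.40655864]
```

drive_tool --angular '[[0,0,0],[0,0,0],[0,0,0]]' --delta_pos '[[0,0,0.1],[0,0,0],[0,0,0]]' --gripper '[5,5,5]'

```text
time_s: 9.85
tool_pos: [0.5042, 0.0046, 0.1225]
tool_rot: [180.0, 0.0, 26.3]
force: [-0.7, -0.7, -2.0]
grip_width: 0.0575
grasp_force: 12.0
```

drive_tool --angular '[[0,0,0],[0,0,0],[0,0,0]]' --delta_pos '[[0,0,0.1],[0,0,0],[0,0,0]]' --gripper '[5,5,5]'

```text
time_s: 10.15
tool_pos: [0.5041, 0.0046, 0.1215]
tool_rot: [-180.0, 0.0, 26.3]
force: [-0.3, 0.3, -1.9]
grip_width: 0.0579
grasp_force: 12.0
```

drive_tool --angular '[[0,0,0],[0,0,0],[0,0,0]]' --delta_pos '[[0,0,0.1],[0,0,0],[0,0,0]]' --gripper '[5,5,5]'

```text
time_s: 10.45
tool_pos: [0.5041, 0.0047, 0.1205]
tool_rot: [-180.0, 0.0, 26.4]
force: [-0.5, 0.4, -1.1]
grip_width: 0.0577
grasp_force: 12.0
```

drive_tool --angular '[[0,0,0],[0,0,0],[0,0,0]]' --delta_pos '[[0,0,0.05],[0,0,0],[0,0,0]]' --gripper '[5,5,5]'

```text
time_s: 10.75
tool_pos: [0.5042, 0.0047, 0.12]
tool_rot: [-180.0, 0.0, 26.4]
force: [0.2, 0.4, -1.9]
grip_width: 0.0578
grasp_force: 12.0
```

drive_tool --angular '[[0,0,0],[0,0,0],[0,0,0]]' --delta_pos '[[0,0,0.1],[0,0,0],[0,0,0]]' --gripper '[5,5,5]'

```text
time_s: 11.05
tool_pos: [0.5042, 0.0046, 0.119]
tool_rot: [180.0, 0.0, 26.3]
force: [0.8, 0.1, -1.9]
grip_width: 0.0577
grasp_force: 12.0
```

drive_tool --angular '[[0,0,0],[0,0,0]]' --delta_pos '[[0,0,0.05],[0,0,0]]' --gripper '[5,5]'

```text
time_s: 11.25
tool_pos: [0.5043, 0.0047, 0.1187]
tool_rot: [180.0, -0.0, 26.3]
force: [0.2, 0.7, -0.5]
grip_width: 0.0575
grasp_force: 12.0
```

drive_tool --angular '[[0,0,0],[0,0,0]]' --delta_pos '[[0,0,0.05],[0,0,0]]' --gripper '[5,5]'

```text
time_s: 11.45
tool_pos: [0.5045, 0.0047, 0.1185]
tool_rot: [180.0, -0.0, 26.4]
force: [-0.4, 0.7, 2.8]
grip_width: 0.0577
grasp_force: 11.8
```

```bash
python3 -c "
from h import *
for i in range(5):
    eyes.read_camera('top'); o=telemetry.get_obs(); print(o['tool_pos'].round(4),o['force'].round(2),o['wrist_torque'].round(3))"
```

```text
[0.5045 0.0047 0.1185] [-0.4   2.12  2.11] [0.203 0.122 0.007]
[0.5045 0.0047 0.1184] [-1.46  1.52  3.13] [ 0.21   0.127 -0.033]
[0.5045 0.0048 0.1184] [-1.52  0.96  2.82] [ 0.209  0.169 -0.004]
[0.5045 0.0048 0.1184] [-1.48  0.93  3.64] [0.217 0.074 0.003]
[0.5045 0.0047 0.1184] [-0.89  0.99  3.33] [0.223 0.128 0.01 ]
```

Contact: the force went from −2 to +3 N at the expected height. I back off a hair, open and rise.

drive_tool --angular '[[0,0,0],[0,0,0]]' --delta_pos '[[0,0,-0.04],[0,0,0]]' --gripper '[5,5]'

```text
time_s: 11.9
tool_pos: [0.5043, 0.0046, 0.1184]
tool_rot: [180.0, -0.0, 26.3]
force: [-0.6, 1.4, 2.3]
grip_width: 0.0576
grasp_force: 11.8
```

drive_tool --angular '[[0,0,0],[0,0,0],[0,0,0],[0,0,0],[0,0,0],[0,0,0]]' --delta_pos '[[0,0,0],[0,0,0],[0,0,0],[0,0,0],[0,0,0],[0,0,0]]' --gripper '[5.9,6.1,6.5,7.2,8,8.7]'

```text
time_s: 12.5
tool_pos: [0.5042, 0.0045, 0.1184]
tool_rot: [180.0, 0.0, 26.3]
force: [-0.3, -1.0, 0.1]
grip_width: 0.0809
grasp_force: 0.0
```

drive_tool --angular '[[0,0,0],[0,0,0],[0,0,0],[0,0,0],[0,0,0],[0,0,0]]' --delta_pos '[[0,0,-1],[0,0,-2],[0,0,-3],[0,0,-3],[0,0,-2.5],[0,0,0]]' --gripper '[8.7,8.7,8.7,8.7,8.7,8.7]'

```text
time_s: 13.1
tool_pos: [0.5066, 0.0049, 0.2381]
tool_rot: [179.8, -0.4, 26.4]
force: [-0.1, -0.0, 0.1]
grip_width: 0.087
grasp_force: 0.0
```

Run:
```python
from h import *
o=telemetry.get_obs();print(o['time_s'],o['tool_pos'],o['tool_rot'],o['qpos'].round(1))
p=eyes.read_camera('wrist'); save(p,'w3.png')
for d in (.036,.038,.040,.042,.044,.046,.048): print(d,fit([p],(.504,.0046),.004+d))
q=eyes.read_camera('scene')
for d in (.036,.038,.040,.042,.044,.046,.048): print(d,fit([q],(.504,.0046),.004+d))
print('A',fit([q],(.4965,.2385),0.),fit([eyes.read_camera('top')],(.4965,.2385),0.))
```

```text
13.1 [0.50657259 0.0049085  0.23808567] [179.75078137  -0.37507412  26.35349443] [ 28.5   2.  -32.6 102.3   1.2  75.6 -68. ]
0.036 (array([0.50134023, 0.00483606]), np.float64(164.65682983398438))
0.038 (array([0.50180984, 0.00513826]), np.float64(160.6807098388672))
0.04 (array([0.5023449 , 0.00546964]), np.float64(154.75677490234375))
0.042 (array([0.50294629, 0.00598003]), np.float64(147.02073669433594))
0.044 (array([0.50487329, 0.00719585]), np.float64(143.51060485839844))
0.046 (array([0.50512377, 0.00781914]), np.float64(145.81497192382812))
0.048 (array([0.50528682, 0.0081868 ]), np.float64(147.2834930419922))
0.036 (array([0.50102   , 0.00722457]), np.float64(152.38479614257812))
0.038 (array([0.50224201, 0.00652351]), np.float64(152.0141143798828))
0.04 (array([0.50330418, 0.00560979]), np.float64(151.59506225585938))
0.042 (array([0.50447422, 0.00482176]), np.float64(151.20144653320312))
0.044 (array([0.50586129, 0.00401544]), np.float64(150.6744842529297))
0.046 (array([0.50674087, 0.00314115]), np.float64(150.13848876953125))
0.048 (array([0.5081121 , 0.00252463]), np.float64(149.6793670654297))
A (array([0.49710567, 0.23871207]), np.float64(163.43719482421875)) (array([0.49562185, 0.23929345]), np.float64(139.74493408203125))
```

View pics/w3.png

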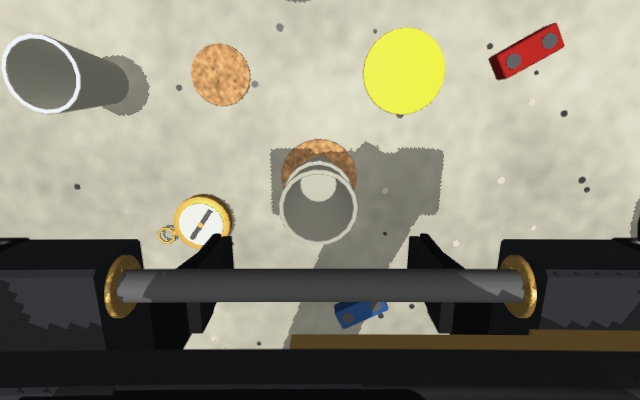

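B is nested and concentric at (318,205), about 40 mm up. On to A.

drive_tool --angular '[[0,0,0],[0,0,0],[0,0,0],[0,0,0],[0,0,0],[0,0,0],[0,0,0],[0,0,0],[0,0,0],[0,0,0],[0,0,0],[0,0,0],[0,0,0]]' --delta_pos '[[0.4,-1,0],[0.9,-2,0],[1.2,-2.7,0],[1.2,-2.7,0],[1.2,-2.7,0],[1.2,-2.7,0],[1.2,-2.7,0],[1.2,-2.7,0],[0.8,-1.7,0],[0.5,-0.8,0],[0,0,0],[0,0,0],[0,0,0]]' --gripper '[8.7,8.7,8.7,8.7,8.7,8.7,8.7,8.7,8.7,8.7,8.7,8.7,8.7]'

```text
time_s: 14.55
tool_pos: [0.496, 0.241, 0.2331]
tool_rot: [180.0, 0.0, 26.2]
force: [-0.3, -0.0, 0.1]
grip_width: 0.0868
grasp_force: 0.0
```

Run:
```python
from h import *
p=eyes.read_camera('wrist'); o=telemetry.get_obs();print(o['time_s'],o['tool_pos'],o['tool_rot'],o['qpos'].round(1),o['force'])
f=fit([p],(.495,.241),0.); print(f, tooldelta([*f[0],.074]))
```

```text
14.6 [0.49606974 0.24108841 0.23324299] [1.79958047e+02 2.94574185e-02 2.62149931e+01] [ 11.1  10.3 -44.3  96.3   7.4  76.4 -98.2] [ 0.47982593 -0.32007016 -0.20296637]
(array([0.49225141, 0.24178169]), np.float64(155.33370971679688)) [-0.3  -0.24 15.92]
```

drive_tool --angular '[[0,0,0],[0,0,0],[0,0,0],[0,0,0],[0,0,0],[0,0,0],[0,0,0],[0,0,0],[0,0,0],[0,0,0],[0,0,0],[0,0,0],[0,0,0],[0,0,0],[0,0,0],[0,0,0],[0,0,0]]' --delta_pos '[[-0.15,-0.2,1],[0,0,2],[0,0,2.5],[0,0,2.5],[0,0,2.5],[0,0,2.5],[0,0,1.8],[0,0,1.1],[0,0,0],[0,0,0],[0,0,0],[0,0,0],[0,0,0],[0,0,0],[0,0,0],[0,0,0],[0,0,0]]' --gripper '[8.7,8.7,8.7,8.7,8.7,8.7,8.7,8.7,8.7,8.7,5,5,5,5,5,5,5]' --squeeze 12

```text
time_s: 16.3
tool_pos: [0.4938, 0.2436, 0.0747]
tool_rot: [180.0, -0.0, 26.3]
force: [0.8, -0.8, 1.0]
grip_width: 0.0575
grasp_force: 11.8
```

drive_tool --angular '[[0,0,0],[0,0,0],[0,0,0],[0,0,0],[0,0,0],[0,0,0],[0,0,0],[0,0,0],[0,0,0]]' --delta_pos '[[0,0,-0.5],[0,0,-1.5],[0,0,-3],[0,0,-3],[0,0,-3],[0,0,-3],[0,0,-2],[0,0,-0.5],[0,0,0]]' --gripper '[5,5,5,5,5,5,5,5,5]'

```text
time_s: 17.2
tool_pos: [0.4936, 0.244, 0.2403]
tool_rot: [180.0, -0.1, 26.4]
force: [-0.8, -0.7, -1.5]
grip_width: 0.0576
grasp_force: 12.0
```

Run:
```python
from h import *
p=eyes.read_camera('wrist'); o=telemetry.get_obs();print(o['time_s'],o['tool_pos'],o['tool_rot'],o['force'],o['grip_width'])
print(fit([p],o['tool_pos'][:2],o['tool_pos'][2]-.074))
print('to stack',tooldelta([.5042,.0047,.24]))
```

```text
17.25 [0.4930834  0.2435695  0.23902939] [1.79987479e+02 3.51751828e-02 2.63562106e+01] [ 0.11614276 -0.18235319 -2.04335588] 0.05764178772016949
(array([0.49137416, 0.24418761]), np.float64(117.9535140991211))
to stack [-9.61 21.9  -0.09]
```

A is lifted. Carrying it over the stack.

drive_tool --angular '[[0,0,0],[0,0,0],[0,0,0],[0,0,0],[0,0,0],[0,0,0],[0,0,0],[0,0,0],[0,0,0],[0,0,0],[0,0,0],[0,0,0],[0,0,0],[0,0,0]]' --delta_pos '[[-0.4,0.9,0],[-0.8,1.8,0],[-1.1,2.5,0],[-1.2,2.8,0],[-1.2,2.8,0],[-1.2,2.8,0],[-1.2,2.8,0],[-1.1,2.4,0],[-0.8,1.6,0],[-0.4,0.9,0],[-0.25,0.55,0],[0,0,0.4],[0,0,0.6],[0,0,0]]' --gripper '[5,5,5,5,5,5,5,5,5,5,5,5,5,5]'

```text
time_s: 18.65
tool_pos: [0.5032, 0.0063, 0.2282]
tool_rot: [-179.9, 0.1, 26.5]
force: [-0.5, -0.1, -2.3]
grip_width: 0.058
grasp_force: 12.0
```

```bash
python3 chk.py over3.png .0445 .5035 .0045
```

```text
scene 18.7 [0.5034 0.0062 0.2287] [-1.7994e+02  6.0000e-02  2.6460e+01] [-0.51 -0.   -1.58] held [0.4969 0.0086] 102 base [0.5034 0.0055] 118 diff tool mm [ 4.5  5.7 -0. ]
wrist 18.75 [0.5037 0.006  0.2291] [-1.7997e+02  3.0000e-02  2.6440e+01] [-0.13 -0.59 -2.49] held [0.5017 0.0065] 111 base [0.5048 0.0076] 137 diff tool mm [ 3.2  0.4 -0. ]
```

View pics/over3.png

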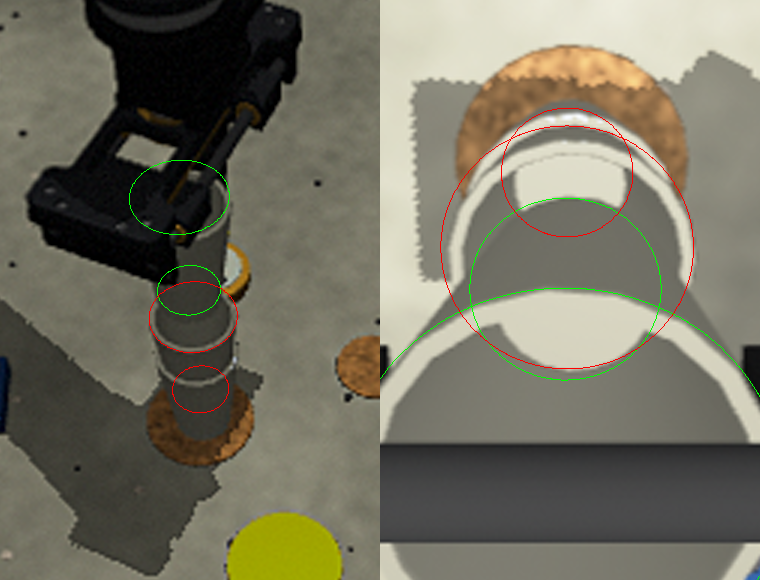

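B's rim is concentric sideways. The red fit locked onto a lower edge in the other axis and the arm was still settling, so I lower 5 mm, settle and refit over a narrower window.

drive_tool --angular '[[0,0,0],[0,0,0],[0,0,0],[0,0,0]]' --delta_pos '[[0,0,0.3],[0,0,0.2],[0,0,0],[0,0,0]]' --gripper '[5,5,5,5]'

```text
time_s: 19.15
tool_pos: [0.5039, 0.0051, 0.2244]
tool_rot: [-180.0, 0.0, 26.4]
force: [-0.2, 0.1, -2.5]
grip_width: 0.0582
grasp_force: 12.0
```

Run:
```python
from h import *
ims=[]
for n in('wrist','scene'):
    p=eyes.read_camera(n); o=telemetry.get_obs();t=o['tool_pos'][:2];zb=o['tool_pos'][2]-.074;T=rot(o['tool_rot'])
    print(n,o['tool_pos'].round(4),o['tool_rot'].round(2))
    g=cv2.GaussianBlur(cv2.cvtColor(p['pixels'],cv2.COLOR_RGB2GRAY).astype(np.float32),(0,0),.7); G=np.hypot(cv2.Sobel(g,-1,1,0),cv2.Sobel(g,-1,0,1)).clip(0,150)
    # visible arc of B's rim only: outside the held silhouette
    hull=sil(p,t,zb); res=[]
    for a in np.arange(-8,8.1,.5):
        for b in np.arange(-5,5.1,.5):
            xy=t+(T@np.r_[a,b,0])[:2]/1000; s=0;
            for r in(.03,.026):
                q=proj(p,circ(*xy,.1344,r)).astype(np.float32)
                q=q[[cv2.pointPolygonTest(hull,(float(u),float(v)),True)<-1.5 for u,v in q]]
                s+=cv2.remap(G,q[:,:1],q[:,1:],cv2.INTER_LINEAR).mean()
            res.append((s,a,b))
    print(sorted(res)[::-1][:5])
    im=cv2.resize(p['pixels'],None,fx=3,fy=3,interpolation=cv2.INTER_CUBIC)
    best=max(res)
    for (a,b),c in (((best[1],best[2]),(255,0,0)),((0,0),(0,255,0))):
        xy=t+(T@np.r_[a,b,0])[:2]/1000
        for r in(.03,.026):cv2.polylines(im,[np.round(proj(p,circ(*xy,.1344,r))*48+16).astype(np.int32)],True,c,1,shift=4)
    u,v=(proj(p,[[*t,.16]])[0]*3).astype(int); u=np.clip(u,190,1730); v=np.clip(v,290,910)
    ims.append(im[v-290:v+290,u-190:u+190])
cv2.imwrite('pics/over4.png',np.hstack(ims)[:,:,::-1])
```

```text
wrist [0.504  0.005  0.2245] [179.99  -0.    26.35]
[(np.float32(238.23956), np.float64(-2.0), np.float64(-1.0)), (np.float32(236.97516), np.float64(-1.5), np.float64(-1.0)), (np.float32(235.97238), np.float64(-1.5), np.float64(-0.5)), (np.float32(232.67776), np.float64(-2.0), np.float64(-0.5)), (np.float32(226.65811), np.float64(-1.0), np.float64(-1.0))]
scene [0.504  0.0051 0.2245] [ 1.7999e+02 -1.0000e-02  2.6340e+01]
[(np.float32(216.55466), np.float64(-0.5), np.float64(-1.0)), (np.float32(215.07394), np.float64(-0.5), np.float64(-0.5)), (np.float32(214.05022), np.float64(-1.0), np.float64(-1.0)), (np.float32(213.5297), np.float64(0.0), np.float64(-1.0)), (np.float32(213.33835), np.float64(-1.0), np.float64(-0.5))]
```

View pics/over4.png

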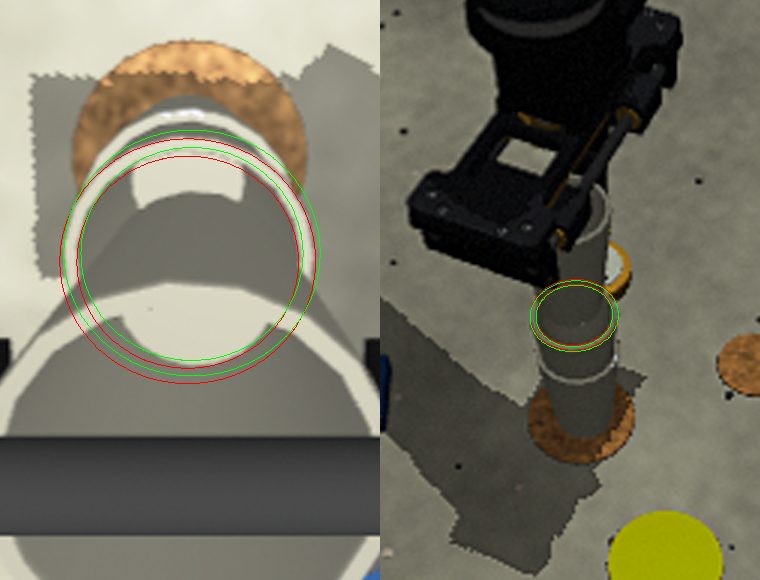

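Aligned within about 1 mm once the known wrist bias is removed. Seat expected near TCP z 0.1605, so I lower to 0.1665 and then step.

drive_tool --angular '[[0,0,0],[0,0,0],[0,0,0],[0,0,0],[0,0,0],[0,0,0],[0,0,0],[0,0,0],[0,0,0],[0,0,0],[0,0,0]]' --delta_pos '[[0,-0.05,0.3],[0,0,0.7],[0,0,0.9],[0,0,0.9],[0,0,0.9],[0,0,0.8],[0,0,0.6],[0,0,0.4],[0,0,0.2],[0,0,0.1],[0,0,0]]' --gripper '[5,5,5,5,5,5,5,5,5,5,5]'

```text
time_s: 20.35
tool_pos: [0.5038, 0.0057, 0.1665]
tool_rot: [-180.0, -0.0, 26.4]
force: [0.2, 0.9, -1.3]
grip_width: 0.0578
grasp_force: 12.0
```

drive_tool --angular '[[0,0,0],[0,0,0],[0,0,0],[0,0,0]]' --delta_pos '[[0,0,0.1],[0,0,0.1],[0,0,0],[0,0,0]]' --gripper '[5,5,5,5]'

```text
time_s: 20.75
tool_pos: [0.5039, 0.0057, 0.1647]
tool_rot: [180.0, -0.0, 26.4]
force: [-0.9, 1.5, 0.3]
grip_width: 0.0581
grasp_force: 11.9
```

```bash
python3 -c "
from h import *
F=[]
for i in range(6):
    eyes.read_camera('top'); o=telemetry.get_obs(); F.append(np.r_[o['tool_pos']*1000,o['force'],o['wrist_torque']])
F=np.array(F);print(F.mean(0).round(2),F.std(0).round(2)); T=rot(o['tool_rot']); print(T.T@F.mean(0)[3:6])"
```

```text
[ 5.0391e+02  5.6700e+00  1.6469e+02 -5.7000e-01  1.1300e+00  7.0000e-01
  4.0000e-01  1.6000e-01  0.0000e+00] [0.01 0.03 0.01 0.48 0.49 0.79 0.03 0.03 0.02]
[-0.00538811 -1.26886769 -0.69751995]
```

Light one-sided contact (−1.3 N along tool y) about 4 mm early, which means roughly 0.4 mm off-centre on this taper. I nudge tool y by −0.4 mm and re-read.

drive_tool --angular '[[0,0,0],[0,0,0],[0,0,0]]' --delta_pos '[[0,-0.04,-0.03],[0,0,0],[0,0,0]]' --gripper '[5,5,5]'

```text
time_s: 21.35
tool_pos: [0.5036, 0.0058, 0.1647]
tool_rot: [180.0, 0.0, 26.3]
force: [-0.4, 1.1, -0.7]
grip_width: 0.0577
grasp_force: 11.9
```

```bash
cat > f.py <<'E'
from h import *
F=[]
for i in range(5):
    eyes.read_camera('top'); o=telemetry.get_obs(); F.append(np.r_[o['tool_pos']*1000,o['force'],o['wrist_torque']])
F=np.array(F).mean(0); T=rot(o['tool_rot']); print(o['time_s'],F[:3].round(2),'tool force',(T.T@F[3:6]).round(2),'torque',(T.T@F[6:]).round(3))
E
python3 f.py
```

```text
21.6 [503.53   5.76 164.65] tool force [ 0.57 -1.22  0.87] torque [0.262 0.044 0.019]
```

drive_tool --angular '[[0,0,0],[0,0,0],[0,0,0]]' --delta_pos '[[0,-0.06,0],[0,0,0],[0,0,0]]' --gripper '[5,5,5]'

```text
time_s: 21.9
tool_pos: [0.5033, 0.0062, 0.1646]
tool_rot: [180.0, 0.0, 26.3]
force: [-0.2, 0.4, -1.4]
grip_width: 0.058
grasp_force: 12.0
```

```bash
python3 f.py
```

```text
22.15 [503.25   6.2  164.62] tool force [0.48 0.2  1.87] torque [-0.033  0.071 -0.004]
```

Contact is gone and the full weight is back on the gripper. Stepping down again.

drive_tool --angular '[[0,0,0],[0,0,0],[0,0,0],[0,0,0]]' --delta_pos '[[0,0,0.1],[0,0,0.05],[0,0,0],[0,0,0]]' --gripper '[5,5,5,5]'

```text
time_s: 22.55
tool_pos: [0.5034, 0.0064, 0.1634]
tool_rot: [180.0, -0.0, 26.3]
force: [-0.4, 0.7, -0.4]
grip_width: 0.0577
grasp_force: 11.9
```

```bash
python3 f.py
```

```text
22.8 [503.43   6.43 163.4 ] tool force [ 0.32 -0.23 -0.28] torque [0.087 0.084 0.012]
```

drive_tool --angular '[[0,0,0],[0,0,0],[0,0,0]]' --delta_pos '[[0,-0.04,0],[0,0,0],[0,0,0]]' --gripper '[5,5,5]'

```text
time_s: 23.1
tool_pos: [0.503, 0.0067, 0.1631]
tool_rot: [180.0, 0.0, 26.3]
force: [0.2, 1.2, -0.3]
grip_width: 0.0576
grasp_force: 12.0
```

```bash
python3 f.py
```

```text
23.35 [503.     6.68 163.07] tool force [0.22 0.48 0.79] torque [-0.02   0.087  0.001]
```

drive_tool --angular '[[0,0,0],[0,0,0],[0,0,0]]' --delta_pos '[[0,0,0.05],[0,0,0],[0,0,0]]' --gripper '[5,5,5]'

```text
time_s: 23.65
tool_pos: [0.5031, 0.0068, 0.1628]
tool_rot: [180.0, -0.0, 26.3]
force: [0.8, -0.1, -1.0]
grip_width: 0.0576
grasp_force: 11.9
```

```bash
python3 f.py
```

```text
23.9 [503.15   6.78 162.78] tool force [0.16 0.02 0.32] torque [0.044 0.054 0.027]
```

drive_tool --angular '[[0,0,0],[0,0,0],[0,0,0]]' --delta_pos '[[0,-0.02,0.05],[0,0,0],[0,0,0]]' --gripper '[5,5,5]'

```text
time_s: 24.2
tool_pos: [0.5031, 0.007, 0.1623]
tool_rot: [180.0, -0.0, 26.3]
force: [0.1, 0.1, 0.5]
grip_width: 0.0578
grasp_force: 11.9
```

```bash
python3 f.py
```

```text
24.45 [503.1    6.93 162.32] tool force [ 0.2   0.03 -0.72] torque [0.063 0.063 0.028]
```

drive_tool --angular '[[0,0,0],[0,0,0],[0,0,0]]' --delta_pos '[[0,-0.02,0.05],[0,0,0],[0,0,0]]' --gripper '[5,5,5]'

```text
time_s: 24.75
tool_pos: [0.503, 0.0072, 0.1617]
tool_rot: [180.0, 0.0, 26.3]
force: [0.1, 0.0, 2.0]
grip_width: 0.058
grasp_force: 11.8
```

```bash
python3 f.py
```

```text
25.0 [502.97   7.13 161.76] tool force [ 0.07 -0.15 -1.08] torque [0.088 0.042 0.006]
```

Seated at about 42 mm with a gentle 1 N push and balanced side forces. I open slowly and rise.

drive_tool --angular '[[0,0,0],[0,0,0],[0,0,0],[0,0,0],[0,0,0],[0,0,0],[0,0,0]]' --delta_pos '[[0,0,0],[0,0,0],[0,0,0],[0,0,0],[0,0,0],[0,0,0],[0,0,0]]' --gripper '[5.8,5.9,6.1,6.6,7.3,8,8.7]'

```text
time_s: 25.7
tool_pos: [0.5029, 0.0072, 0.1617]
tool_rot: [-180.0, 0.0, 26.4]
force: [-0.1, 0.2, -0.9]
grip_width: 0.0807
grasp_force: 0.0
```

drive_tool --angular '[[0,0,0],[0,0,0],[0,0,0],[0,0,0],[0,0,0],[0,0,0],[0,0,0]]' --delta_pos '[[0,0,-0.5],[0,0,-2],[0,0,-3],[0,0,-3],[0,0,-3],[0,0,-1],[0,0,0]]' --gripper '[8.7,8.7,8.7,8.7,8.7,8.7,8.7]'

```text
time_s: 26.4
tool_pos: [0.5038, 0.0072, 0.2883]
tool_rot: [179.9, -0.2, 26.3]
force: [-0.4, -0.5, 0.2]
grip_width: 0.087
grasp_force: 0.0
```

Run:
```python
from h import *
P={n:eyes.read_camera(n) for n in('wrist','scene')}
o=telemetry.get_obs();print(o['time_s'],o['tool_pos'],o['force'],o['grip_width'])
sc=cv2.resize(P['scene']['pixels'][110:260,210:370],(560,525),interpolation=cv2.INTER_CUBIC)
w=P['wrist']['pixels'][50:350,250:386]; w=cv2.resize(w,(238,525),interpolation=cv2.INTER_CUBIC)
cv2.imwrite('pics/end.png',np.hstack([sc,w])[:,:,::-1])
q=P['scene']
for nm,zb in(('base',.004),('B',.0449),('A',.0449+.042)): print(nm,[fit([q],(.5035,.005),zb+d)[0].round(4) for d in(-.003,0,.003)])
```

```text
26.5 [0.50241229 0.00705752 0.28562174] [-0.39357079 -0.98265797 -0.0770048 ] 0.08679947983627517
base [array([0.4971, 0.009 ]), array([0.4988, 0.008 ]), array([0.5006, 0.007 ])]
B [array([ 0.5205, -0.0057]), array([ 0.5216, -0.0074]), array([0.4795, 0.0221])]
A [array([0.5039, 0.0059]), array([0.506 , 0.0047]), array([0.5086, 0.0032])]
```

View pics/end.png

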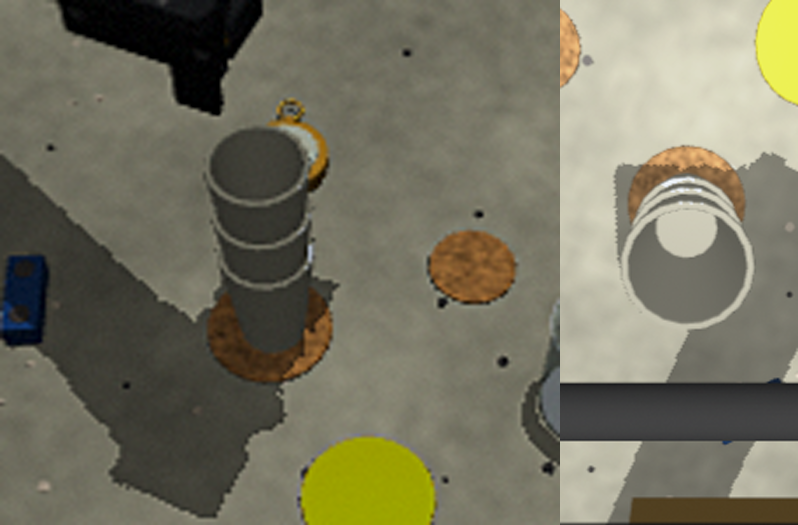

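The picture shows all three beakers nested upright on the mat, evenly spaced, with the gripper clear above.

```bash
python3 -c "
from h import *
print(env.sign_off())"
```

```text
the job is handed in; nothing more can be done
None
```

I nested both loose beakers in the one on the larger cork mat, each lowered until it just rested, then handed the job in at about 26.5 s of the 54 s allowed; the final pictures show the stack upright, but sign-off returned no verdict.

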